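# Tip a sleeve out of its deburring nest and rack it

## Task

The deburred aluminium sleeve lies sunk in the blue nest, too deep to grip: without touching the sleeve, press the nest's red thumb pad all the way down so that its lever tips one end of the sleeve up. Then grip the sleeve, lift it out and lower it, not drop it, into the empty middle notches of the wooden rack, centred across both rails like its neighbours, and let go. Do not shift the two finished sleeves in the rack or the oil bottle.

Things in the scene. Friction and masses are not known exactly. Their poses are not given: they have to be found in the camera images.
- nest: Fixed blue nest, 61 mm high, on a dark steel plate 190 x 100 x 10 mm. Origin on the bench under the sleeve trough's middle; x along the trough, away from the thumb pad; z up. Trough: 90 degree V with upright walls 36 mm apart inside, 60 mm outside, tops at z = 61 mm, x = -66 to +70 mm; low stop (z = 44 mm) at x = +58 mm. The sleeve's axis lies at z = 49 mm, 5 mm of it above the walls.
- ejector (a joint): Angle (rad) of the nest's lift-out lever, a rocker on a pin at x = -76, z = 25 mm of the nest: 0 to 0.03 at rest, 0.75 at its end stop. Pressing the pad raises its nose, 64 mm beyond the pin, under the sleeve: at 0.75 the sleeve slopes about 0.52 rad, its +x end down by the low stop. The pin is stiff (3 to 4 N at the pad); the lever stays where it is left and carries the sleeve.
- lever_pad (a point): Middle of the upper face of the red thumb pad (34 mm along the lever, 40 mm wide). At rest 125 mm from the nest's origin towards its -x and 72 mm above the bench; fully pressed 144 mm out and about 25 mm above the bench. Moves on a circle about the lever's pin.
- sleeve: The deburred sleeve in the nest: pale aluminium pipe 34 mm in diameter, 110 mm long, 7 mm wall, about 0.12 kg. Origin: middle of its end face away from the thumb pad; its z runs along its axis to the end next to the pad, which is the end that tips up.
- sleeve_mid (a point): Middle of that sleeve, on its axis, 55 mm from either end.
- rack: Fixed rack of light wood: board 124 x 212 x 10 mm and two rails 10 mm thick at x = -46 and +46 mm, tops 50 mm above the bench. Each rail has three 90 degree V notches 14 mm deep, at y = -75, 0 and +75 mm. Origin on the bench under its middle; x along a sleeve lying in the notches, y along the rails, z up.
- rack_middle (a point): Where the middle of a sleeve lies in the empty middle notches: on its axis, 60 mm above the bench, over the rack's origin.
- done_left: Finished sleeve, like the other, lying loose in the rack's notches at y = +75 mm. Origin: middle of its end face on the rack's +x side; z along its axis, towards the rack's -x.
- done_right: Finished sleeve, like the other, lying loose in the rack's notches at y = -75 mm. Origin: middle of its end face on the rack's +x side; z along its axis, towards the rack's -x.
- oil_bottle: White oil bottle with a red pointed cap, 51 mm in diameter, 152 mm high, standing loose between nest and rack, further back. Origin: middle of its foot; z up.
Things that resemble listed ones, but are neither listed nor needed, are in the scene too. What is shaped like the oil_bottle but green or pink is not meant.

How it is judged:
By the outcome, as a careful person would: the job done as asked, in the order asked, and still so for the second after the job is handed in, with the robot touching nothing.
It also fails if it takes over 56 s, if anything falls off the work surface, if the arm or the gripper's body presses on something with over 40 N, if the wrist force passes 120 N, or if a joint passes its speed limit or range.

## Robot

A 7-joint arm with a two-finger parallel gripper is mounted at the origin on a cart in front of the work surface, level with it; the furniture and walls round the work are solid. World frame = base frame: x ahead of the robot, y to its left, z up, the work surface at z = 0. Lengths are in m, angles in degrees, forces in N, time in s.
With the tool pointing down it reaches from about 0.425 to 1.025 m from the base axis. Payload 3.6 kg.
Tool frame: the origin (TCP) lies midway between the tips of the shut fingers; the grasp point (between the pads) lies 19 mm behind it (grip_point_offset is the distance from the TCP to the grasp point, in m); z points along the fingers, y is the line along which they close (so a half turn about z gives the same grasp; the last joint's range is limited). The gripper opens to 85 mm and grips with 20 to 120 N. Pads are 22 mm wide; open, the fingers measure 114 mm over their backs; the gripper's body (76 mm by 85 mm) begins 54 mm behind the grasp point. The pads swing forward as they close: fully open they stand 13 mm farther back than shut.
Start: joints at [71.419, 33.873, 2.773, 92.16, -1.908, 54.013, -1.931], TCP at [0.166, -0.706, 0.231] pointing down, gripper open.
Joint ranges: [-153.93, 153.93], [-27.13, 128.08], [-72.61, 78.16], [10.71, 143.7], [-87.88, 267.88], [4.46, 118.87], [-176.78, 176.78]. Speed limits (degrees/s): [147.25, 147.25, 180, 180, 180, 180, 180].

## Interface

Orientations are given as a 3x3 rotation matrix whose columns are the frame's x, y, z axes.
In Python, from workcell import * gives the robot as it stands.
- The arm moves only by the shell command python3 -m crank 'ROWS' [OPENING] [FORCE]. ROWS is JSON, a list that holds one entry, the list of rows, each a list of 4 numbers: the shift along the tool's x, y, z in cm, then the turn about the tool's z in degrees. A call has 1 to 8 rows; each row shifts and turns the commanded pose from where the row before left it, along the tool's axes as they then stand; what a row does not reach is not made up. A row lasts 1/8 s, in which the tool goes at most 62.5 mm and 10.7 degrees, less where a joint would pass 70% of its speed; a pose out of reach is approached as far as the arm can. A call with a gripper value outside its range is refused whole. OPENING is the finger opening in cm, from 0 to 8.54, set as the call begins (- or left out, the last holds). The fingers move at their own pace and stop on an object; FORCE is the grip in N (left out, the last holds). Time passes only in rows, so rows that do not move let the fingers close. It gives the time, the measured TCP pose, the force, the opening and the grip force at its end, in the units of the state.
- observe(): the state, without advancing time (a new reading comes with each control period).
- camera(name): name is "scene" or "top"; returns a dict with "color" (400x640x3 uint8, red, green, blue), "depth" (400x640 float32, m along the optical axis (not along the pixel's ray), 0 where there is no reading), "fx", "fy", "cx", "cy" (pixels), "k1" (the pictures are not rectified: a ray, as slopes to the right and down, at radius r is drawn at 1 + k1 r^2 times it, then the intrinsics apply), "rvec" (rotation vector, rad) and "tvec" (3), from world to camera coordinates, as OpenCV has them. Camera axes: x right, y down, z forward; pixel columns grow to the right and rows downward; lengths in m; the calibration is good to about 2 mm. A picture is of the moment at which its call begins.
- hand_in(): hands the job in; it is judged then, once.
The state is a dict: "clock": time; "joints": joint angles; "qd": joint speeds; "joint_torque": joint torques, N m; "eef_pos": TCP position; "tcp_rot": TCP orientation; "contact_force": force on the tool from outside, world axes, zero at the start; "wrist_torque": the same for the moment, N m; "opening": opening from 0.0 (shut) to 1.0 (fully open); "finger_force": force on a finger pad.
Only numpy, scipy, OpenCV 4.12 (cv2) and the standard library are available. Lean on these libraries where they do the work, as an engineer would, in place of code of your own. Each camera call takes 0.05 s, during which the arm holds its last target. There are 200 camera calls.

## Working session

There is one attempt and no reset: what is moved stays moved. The work goes in short steps, Python scripts to look and compute and a shell command to move; the robot and the scene stay as the last step left them, time stands still between calls to the robot, and variables do not carry over. Pictures are saved under pics/ and viewed, at most 10 in all, crops included, and the job is handed in when it is done.

```bash
ls; mkdir -p pics
cat > h.py <<'E'
from workcell import *
import numpy as np, cv2
def cam(n):
    c=camera(n); 
    np.savez(f'/tmp/{n}.npz',**c); return c
def pts(c):
    d=c['depth'];h,w=d.shape
    K=np.array([[c['fx'],0,c['cx']],[0,c['fy'],c['cy']],[0,0,1.]])
    v,u=np.mgrid[:h,:w]
    n=cv2.undistortPoints(np.stack([u,v],-1).reshape(-1,1,2).astype(float),K,np.array([float(c['k1']),0,0,0])).reshape(h,w,2)
    P=np.dstack([n*d[...,None],d])
    R=cv2.Rodrigues(np.array(c['rvec'],float))[0]
    W=(P-np.array(c['tvec'],float).ravel())@R
    W[d==0]=np.nan
    return W
def save(n,im,s=1):
    cv2.imwrite('pics/'+n,cv2.resize(im[...,::-1],None,fx=s,fy=s,interpolation=cv2.INTER_CUBIC))
E
python3 - <<'E'
from h import *
print(observe())
for n in('scene','top'):
    c=cam(n); save(n+'0.png',c['color']); print(n,c['fx'],c['k1'],c['rvec'],c['tvec'])
E
```

```text
pics
{'clock': 0.0, 'joints': array([71.4191394 , 33.92752078,  2.76720037, 92.23895039, -1.90842522,
       54.01367084, -1.92998884]), 'qd': array([ 0.03515021, -0.1130905 , -0.05233647, -0.00235606,  0.0288572 ,
        0.05810776, -0.0435524 ]), 'joint_torque': array([ 3.44883256e-04, -5.48687696e+01,  1.54683206e+00, -1.98125285e+01,
        9.41877253e-03,  8.85597488e-03,  2.31106782e-06]), 'eef_pos': array([ 0.16565751, -0.70493495,  0.2301017 ]), 'tcp_rot': array([[ 9.73463212e-01,  2.28842623e-01, -6.55249799e-04],
       [ 2.28843528e-01, -9.73460630e-01,  2.24553599e-03],
       [-1.23985535e-04, -2.33589635e-03, -9.99997264e-01]]), 'contact_force': array([0.19947686, 0.45376084, 0.31831154]), 'wrist_torque': array([ 0.00063553, -0.02273012, -0.06170768]), 'finger_force': 0.0, 'opening': 1.0008562387918638}
scene 500.27764986884307 -0.09066508782569035 [ 1.16409725 -2.13562418  1.12797328] [0.33170695 0.33909687 0.97788364]
top 403.14683109449163 0.004332520044513264 [ 2.15890072 -2.17761366  0.08554916] [0.03212348 0.5893573  1.21553146]
```

View pics/scene0.png

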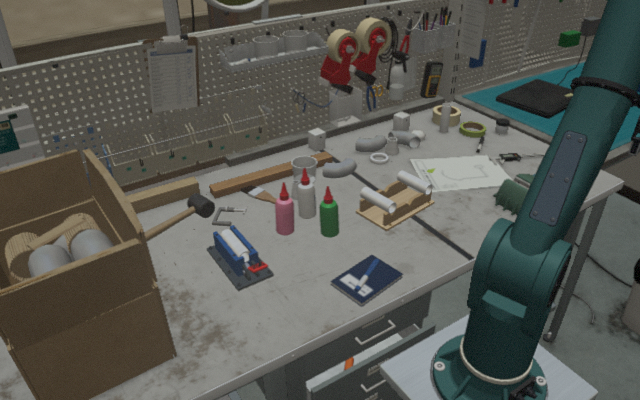

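View pics/top0.png

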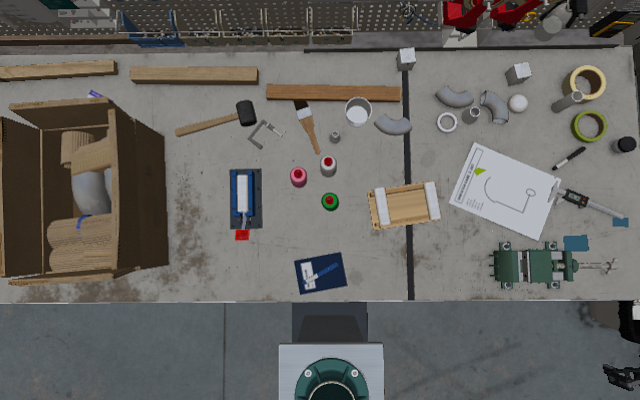

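The scene picture shows the nest at about (238,252) with its red pad at (258,268), and the rack at (397,205). In the top picture the nest is at (243,197), the pad at (242,235) and the rack at (403,204). The three bottles in the top picture are pink (298,177), white (328,163) and green (330,201). The white one with the red cap fits the description. The pale cylinder in the blue trough at top (242,193) is the sleeve. The other pipes at about (475,115) and (335,136) lie outside the nest, so they are not it. Next I'll enlarge this area and measure.

Run:
```python
from h import *
c=dict(np.load('/tmp/top.npz')); im=c['color']
save('crop.png',im[145:250,215:450],3.4)
W=pts(c); hsv=cv2.cvtColor(im,cv2.COLOR_RGB2HSV); H,S,V=[hsv[...,i].astype(int) for i in range(3)]
def box(m,r0,r1,c0,c1):
    o=np.zeros_like(m);o[r0:r1,c0:c1]=m[r0:r1,c0:c1];return o&~np.isnan(W[...,0])
def rep(n,m):
    P=W[m];print(n,len(P),np.median(P,0).round(4),P.min(0).round(3),P.max(0).round(3));return P
red=box((S>150)&((H<8)|(H>172))&(V>100),220,250,225,260);rep('pad',red)
bl=box((S>120)&(H>95)&(H<125),160,235,220,270);P=rep('blue',bl);Q=P[P[:,2]>.05]
print(cv2.minAreaRect((Q[:,:2]*1000).astype(np.float32)),Q.mean(0))
sl=box((S<60)&(V>140),165,225,230,258);P=rep('sleeve',sl&(W[...,2]>.045));print(cv2.minAreaRect((P[:,:2]*1000).astype(np.float32)))
for n,(a,b) in dict(dl=(362,385),dr=(422,445)).items():
    P=rep(n,box((S<60)&(V>130)&(W[...,2]>.055),175,230,a,b));print(cv2.minAreaRect((P[:,:2]*1000).astype(np.float32)))
wd=box((W[...,2]>.004),175,235,360,448);P=rep('rack',wd);print(cv2.minAreaRect((P[:,:2]*1000).astype(np.float32)))
for n,(r,cc) in dict(p=(177,298),w=(163,328),g=(201,330)).items():
    m=box(W[...,2]>.06,r-18,r+14,cc-14,cc+14);rep(n,m)
print('bench',np.nanmedian(W[240:250,270:290].reshape(-1,3),0))
```

```text
pad 139 [0.4868 0.2596 0.0709] [ 0.472  0.24  -0.003] [0.503 0.287 0.08 ]
blue 548 [0.6046 0.2442 0.0589] [0.541 0.231 0.003] [0.689 0.306 0.068]
((609.7737426757812, 262.8212890625), (136.51779174804688, 61.00580978393555), 1.2095032930374146) [0.60717061 0.26016665 0.05981878]
sleeve 336 [0.6101 0.2613 0.0642] [0.555 0.247 0.047] [0.667 0.279 0.071]
((611.29638671875, 263.67767333984375), (112.4205093383789, 29.642480850219727), 1.5883897542953491)
dl 290 [ 0.575  -0.152   0.0749] [ 0.51  -0.164  0.062] [ 0.62  -0.134  0.082]
((565.3050537109375, -147.34303283691406), (29.857013702392578, 110.12551879882812), 88.41216278076172)
dr 394 [ 0.5801 -0.304   0.0743] [ 0.526 -0.327  0.063] [ 0.637 -0.283  0.083]
((581.16748046875, -306.2860107421875), (109.0489273071289, 32.31312942504883), 8.27070426940918)
rack 2822 [ 0.5709 -0.2305  0.0124] [ 0.482 -0.366  0.004] [ 0.67  -0.095  0.083]
((575.81982421875, -230.86331176757812), (269.3058776855469, 185.41729736328125), 89.40599060058594)
p 252 [0.6521 0.0893 0.098 ] [0.632 0.068 0.06 ] [0.682 0.115 0.151]
w 255 [0.6856 0.0029 0.0974] [ 0.667 -0.021  0.063] [0.715 0.027 0.152]
g 242 [ 0.5779 -0.0016  0.0978] [ 0.556 -0.026  0.064] [0.605 0.024 0.153]
bench [ 0.45388028  0.15613448 -0.00064605]
```

View pics/crop.png

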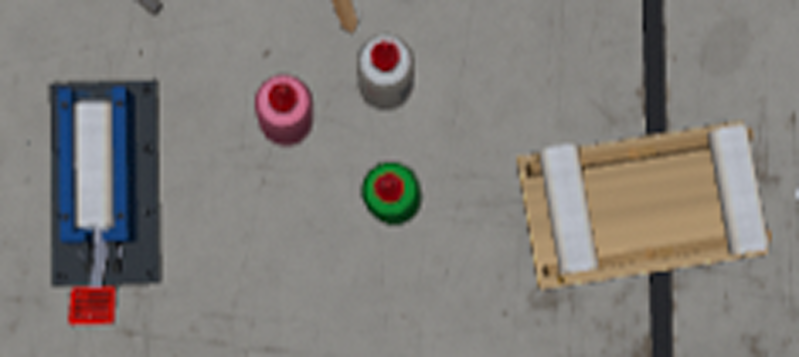

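The crop shows the sleeve in the blue trough and the red pad below it, which confirms the nest. The nest origin is about (0.608, 0.2627) with a yaw of about 1.3°. The rack has a yaw of about 8°, and the white bottle is confirmed at (0.69, 0.00). I start moving now and refine the rack with a fit.

```bash
python3 -m crank '[[[5,-3,0,10],[5,-4,0,1.9],[4.4,-4.4,0,0],[4.4,-4.4,0,0],[4.4,-4.4,0,0],[4.4,-4.4,0,0],[4.4,-4.4,0,0],[4.4,-4.4,0,0]]]' 0 30
cat >> h.py <<'E'
NEST=(np.array([.608,.2627]),1.3)
def yaw(o): return np.degrees(np.arctan2(o['tcp_rot'][1,0],o['tcp_rot'][0,0]))
def go(xyz,y=None):
    o=observe();d=np.array(xyz)-o['eef_pos'];t=o['tcp_rot'].T@d*100
    print('shift cm',t.round(2),'turn',None if y is None else round(yaw(o)-y,2),'pos',o['eef_pos'].round(4),'yaw',yaw(o).round(2),'F',o['contact_force'].round(1),'t',round(o['clock'],2),'open',round(o['opening'],3),'ff',round(float(o['finger_force']),1))
def nest(x,z,y=0):
    a=np.radians(NEST[1]);return [*(NEST[0]+[x*np.cos(a)-y*np.sin(a),x*np.sin(a)+y*np.cos(a)]),z]
E
python3 - <<'E'
from h import *
go(nest(-.125,.1),1.3); print(observe()['joints'])
c=dict(np.load('/tmp/top.npz'));W=pts(c)
P=W.reshape(-1,3);P=P[(P[:,2]>.02)&(P[:,2]<.1)&(abs(P[:,1]+.23)<.15)&(abs(P[:,0]-.57)<.1)]
from scipy.optimize import least_squares
def model(p,P):
    a=p[2];d=P[:,:2]-p[:2];x=d@[np.cos(a),np.sin(a)];y=d@[-np.sin(a),np.cos(a)];return x,y
S=P[P[:,2]>.058]
# sleeves: lateral distance to +-75 via cylinder radius
def f(p):
    x,y=model(p,S);r=np.hypot(np.minimum(abs(y-.075),abs(y+.075)),S[:,2]-.060)-.017
    return r
s=least_squares(f,[.57,-.232,.14],loss='soft_l1',f_scale=.002,x_scale=[1e-2,1e-2,1e-2])
print(s.x,np.degrees(s.x[2]))
x,y=model(s.x,S)
for k in(1,-1):
    m=abs(y-k*.075)<.02; print('sleeve x ext',np.percentile(x[m],[1,99]).round(4),'ymid',np.median(y[m]))
R=P[(P[:,2]>.044)&(P[:,2]<.054)];x,y=model(s.x,R);m=abs(y)<.05
print(np.histogram(x[m],bins=np.arange(-.07,.071,.005)))
E
```

```text
clock: 1.1
eef_pos: [0.5129, -0.3517, 0.231]
tcp_rot: [[1.0, 0.023, -0.0], [0.023, -1.0, 0.0], [-0.0, -0.0, -1.0]]
contact_force: [-0.4, -0.5, 0.1]
opening: 0.003
finger_force: 0.0
shift cm [ -1.58 -61.21  13.11] turn 0.02 pos [ 0.5129 -0.3517  0.231 ] yaw 1.32 F [-0.4 -0.5  0.1] t 1.1 open 0.003 ff 0.0
[ 27.49804242  26.45457309   3.84012675 106.12673426  -2.30656184
  47.52101859 -56.18526132]
[ 0.53172153 -0.23756092  0.1438011 ] 8.239195888080209
sleeve x ext [-0.0089  0.0986] ymid 0.07705695943452004
sleeve x ext [-0.0147  0.0931] ymid -0.07067794801244996
(array([ 0,  0,  0,  0,  0,  0,  0,  0,  0,  0,  0,  0, 39, 45,  3,  0,  0,
        0,  0,  0,  0,  0,  0,  0,  0,  0,  0,  0]), array([-7.00000000e-02, -6.50000000e-02, -6.00000000e-02, -5.50000000e-02,
       -5.00000000e-02, -4.50000000e-02, -4.00000000e-02, -3.50000000e-02,
       -3.00000000e-02, -2.50000000e-02, -2.00000000e-02, -1.50000000e-02,
       -1.00000000e-02, -5.00000000e-03,  5.55111512e-17,  5.00000000e-03,
        1.00000000e-02,  1.50000000e-02,  2.00000000e-02,  2.50000000e-02,
        3.00000000e-02,  3.50000000e-02,  4.00000000e-02,  4.50000000e-02,
        5.00000000e-02,  5.50000000e-02,  6.00000000e-02,  6.50000000e-02,
        7.00000000e-02]))
```

```bash
python3 -m crank '[[[-0.2,-6.1,0,0],[-0.2,-6.1,0,0],[-0.2,-6.1,0,0],[-0.2,-6.1,0,0],[-0.2,-6.1,0,0],[-0.2,-6.1,0,0],[-0.2,-6.1,0,0],[-0.2,-6.1,0,0]]]' >/dev/null; python3 -m crank '[[[0,-6.1,0,0],[0,-6.1,0.5,0],[0,0,5,0],[0,0,5,0],[0,0,1,0],[0,0,0,0]]]'
python3 - <<'E'
from h import *
c=cam('scene');save('s1.png',c['color'][190:320,170:330],4.5)
go(nest(-.125,.08),1.3)
c=cam('top');W=pts(c);P=W.reshape(-1,3)
s=[.5723,-.2318,.1438];a=s[2];d=P[:,:2]-s[:2];x=d@[np.cos(a),np.sin(a)];y=d@[-np.sin(a),np.cos(a)]
m=(abs(y)<.05)&(abs(x)<.08)&(P[:,2]>.025)&(P[:,2]<.07)
for z0,z1 in((.025,.035),(.035,.044),(.044,.056)):
    q=m&(P[:,2]>=z0)&(P[:,2]<z1);print(z0,np.histogram(x[q]*1000,bins=np.arange(-64,65,8))[0])
E
```

```text
clock: 2.85
eef_pos: [0.482, 0.2559, 0.1163]
tcp_rot: [[1.0, 0.023, -0.001], [0.023, -1.0, -0.0], [-0.001, 0.0, -1.0]]
contact_force: [-0.5, -1.0, -0.2]
opening: 0.002
finger_force: 0.0
shift cm [ 0.03 -0.35  3.73] turn -0.01 pos [0.4828 0.2563 0.1173] yaw 1.29 F [ 0.2 -0.4 -0.3] t 2.9 open 0.001 ff 0.0
0.025 [ 0  2  1  0  0  0  0  0  0  0  0  0  0 12  0  0]
0.035 [ 0  4 14  0  0  0  0  0  0  0  0  0  0 15  6  0]
0.044 [ 0 24 67  0  0  0  0  0  0  0  0  0  0 64 28  0]
```

View pics/s1.png

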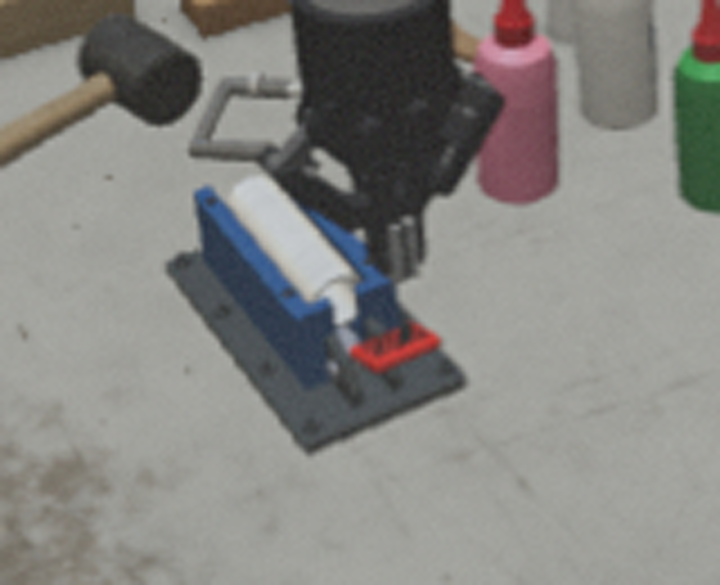

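The tip at crop (405,270) hangs over the red pad at (400,350), clear of the sleeve. I press along the pad's arc.

```bash
python3 -m crank '[[[0,-0.35,2.7,0],[0,0,1.0,0],[0,0,0.8,0],[-0.35,0,0.4,0],[-0.35,0,0.4,0],[-0.3,0,0.5,0],[-0.3,0,0.5,0]]]'; python3 -m crank '[[[-0.2,0,0.55,0],[-0.2,0,0.55,0],[-0.1,0,0.6,0],[-0.1,0,0.6,0],[0,0,0.6,0],[0,0,0,0]]]'
python3 - <<'E'
from h import *
go(nest(-.144,.025),1.3)
E
```

```text
clock: 3.82
eef_pos: [0.4691, 0.2596, 0.0532]
tcp_rot: [[1.0, 0.023, 0.001], [0.023, -1.0, 0.001], [0.001, -0.001, -1.0]]
contact_force: [1.3, 0.3, 2.2]
opening: 0.0
finger_force: 1.1
clock: 4.58
eef_pos: [0.4626, 0.2595, 0.0279]
tcp_rot: [[1.0, 0.023, 0.0], [0.023, -1.0, 0.0], [0.0, -0.0, -1.0]]
contact_force: [-7.7, -1.7, 40.0]
opening: -0.001
finger_force: 20.1
shift cm [0.15 0.01 0.29] turn 0.03 pos [0.4626 0.2595 0.0279] yaw 1.33 F [-7.7 -1.7 40. ] t 4.58 open -0.001 ff 20.1
```

The force reached 40 N, so the lever is at its stop. I back off upward and look.

```bash
python3 -m crank '[[[-0.1,0,-1,0],[0,0,-5,0],[0,0,-6,0],[-1,0,-6,0],[0,0,0,0],[0,0,0,0]]]' 8.5
python3 - <<'E'
from h import *
c=cam('scene');save('s2.png',c['color'][190:320,170:330],4.5)
c=cam('top');W=pts(c);im=c['color'];hsv=cv2.cvtColor(im,cv2.COLOR_RGB2HSV)
P=W.reshape(-1,3);a=np.radians(1.3);d=P[:,:2]-NEST[0];x=d@[np.cos(a),np.sin(a)];y=d@[-np.sin(a),np.cos(a)]
m=(abs(y)<.025)&(hsv.reshape(-1,3)[:,1]<60)&(P[:,2]>.05)&(P[:,2]<.2)&(x<.08)&(x>-.1)
for b in np.arange(-.07,.08,.01):
    q=m&(abs(x-b)<.005)
    if q.sum()>3: k=np.argsort(-P[q,2])[:6];print(round(b,3),q.sum(),'topz',np.median(P[q,2][k]).round(4),'y at',np.median(y[q][k]).round(4),'ymid',((y[q].min()+y[q].max())/2).round(4))
o=observe();print(o['eef_pos'],o['contact_force'],o['clock'])
E
```

```text
clock: 5.32
eef_pos: [0.4509, 0.2581, 0.2036]
tcp_rot: [[1.0, 0.023, -0.002], [0.023, -1.0, -0.001], [-0.002, 0.001, -1.0]]
contact_force: [-0.1, -0.0, -1.1]
opening: 0.996
finger_force: 0.0
-0.05 31 topz 0.0965 y at 0.0089 ymid -0.0021
-0.04 50 topz 0.117 y at -0.0047 ymid 0.0001
-0.03 35 topz 0.1142 y at -0.0009 ymid -0.0035
-0.02 36 topz 0.1104 y at -0.0034 ymid -0.0032
-0.01 42 topz 0.1042 y at -0.002 ymid -0.002
0.0 36 topz 0.0979 y at -0.0035 ymid 0.0019
0.01 35 topz 0.092 y at 0.0004 ymid -0.0015
0.02 35 topz 0.0866 y at -0.0017 ymid -0.0015
0.03 37 topz 0.082 y at -0.0009 ymid 0.0002
0.04 36 topz 0.0745 y at 0.0023 ymid 0.0012
0.05 33 topz 0.0699 y at 0.0001 ymid 0.0003
0.06 7 topz 0.0616 y at -0.0002 ymid -0.0004
[0.45059984 0.25785772 0.20247261] [-0.35008356 -0.23245924 -0.05349867] 5.425
```

View pics/s2.png

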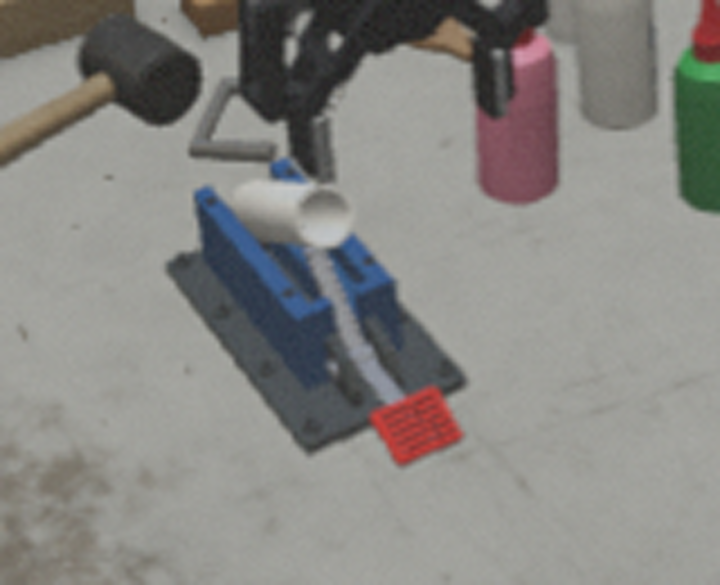

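The sleeve is tipped up: its high end is at crop (325,215), and the pad is fully down at (415,425). From the depth, the axis slopes at about 0.52 rad and the middle is at nest x ≈ -4 mm, z ≈ 80 mm. I will grip about 15 mm up-slope of the middle.

Run:
```python
from h import *
go(nest(-.017,.065),1.3)
```

```text
shift cm [14.1  -0.16 13.7 ] turn 0.01 pos [0.4506 0.2579 0.2025] yaw 1.31 F [-0.4 -0.2 -0.1] t 5.42 open 0.997 ff 0.0
```

```bash
python3 -m crank '[[[5,-0.15,0,0],[5,0,0,0],[4.1,0,1,0],[0,0,4,0],[0,0,4,0],[0,0,3,0],[0,0,1.7,0],[0,0,0,0]]]' 8.5 ; python3 -m crank '[[[0,0,0,0],[0,0,0,0],[0,0,0,0],[0,0,0,0],[0,0,0,0],[0,0,0,0]]]' 2.5 30
python3 - <<'E'
from h import *
go(nest(-.017,.065),1.3)
E
```

```text
clock: 6.42
eef_pos: [0.5913, 0.2629, 0.065]
tcp_rot: [[1.0, 0.023, -0.004], [0.023, -1.0, -0.002], [-0.004, 0.002, -1.0]]
contact_force: [0.4, 1.1, -0.3]
opening: 0.995
finger_force: 0.0
clock: 7.18
eef_pos: [0.5936, 0.2638, 0.0683]
tcp_rot: [[1.0, 0.023, 0.002], [0.023, -1.0, 0.001], [0.002, -0.001, -1.0]]
contact_force: [0.0, -0.3, 6.4]
opening: 0.39
finger_force: 31.5
shift cm [-0.26  0.15  0.33] turn 0.01 pos [0.5936 0.2638 0.0683] yaw 1.31 F [ 0.  -0.3  6.4] t 7.17 open 0.39 ff 31.5
```

```bash
python3 -m crank '[[[0,0,-1,0],[0,0,-2,0],[0,0,-4,0],[0,0,-5,0],[0,0,-5,0],[0,0,-3,0],[0,0,0,0],[0,0,0,0]]]'
python3 - <<'E'
from h import *
c=cam('scene');save('s3.png',c['color'][130:320,170:400],3.2)
c=cam('top');W=pts(c);hsv=cv2.cvtColor(c['color'],cv2.COLOR_RGB2HSV).reshape(-1,3)
o=observe();P=W.reshape(-1,3);d=P[:,:2]-o['eef_pos'][:2];a=np.radians(1.3);x=d@[np.cos(a),np.sin(a)];y=d@[-np.sin(a),np.cos(a)]
m=(abs(y)<.018)&(P[:,2]>.15)&(P[:,2]<.31)&(x>.0)&(x<.12)&(hsv[:,1]<60)&(hsv[:,2]>120)
for b in np.arange(0,.12,.01):
    q=m&(abs(x-b)<.005)
    if q.sum()>3:print(round(b,3),q.sum(),'topz rel',(np.percentile(P[q,2],85)-o['eef_pos'][2]).round(4))
go(nest(-.017,.2),1.3)
E
```

```text
clock: 8.18
eef_pos: [0.5917, 0.2632, 0.2666]
tcp_rot: [[1.0, 0.023, -0.002], [0.023, -1.0, -0.001], [-0.002, 0.001, -1.0]]
contact_force: [-0.3, -1.0, -1.5]
opening: 0.389
finger_force: 30.7
0.03 13 topz rel 0.0159
0.04 23 topz rel 0.0113
0.05 37 topz rel 0.0071
0.06 40 topz rel 0.0013
0.07 30 topz rel -0.0041
shift cm [-0.03  0.06  6.55] turn 0.03 pos [0.5915 0.263  0.2655] yaw 1.33 F [-0.4 -0.3 -1.2] t 8.28 open 0.389 ff 30.7
```

View pics/s3.png

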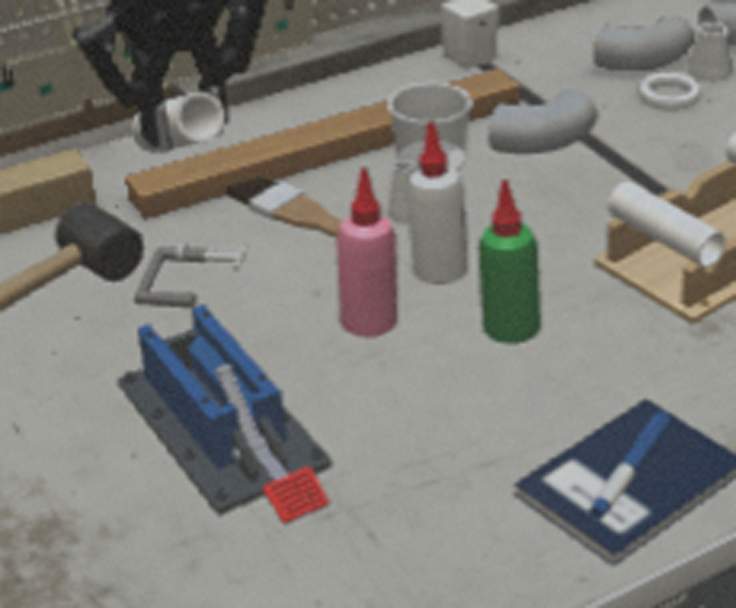

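The sleeve is held at crop (185,118), still sloping down toward +x, and the nest is empty. The lever stays up. I carry the sleeve to above the rack.

```bash
python3 -m crank '[[[-0.2,3,0,0],[-0.4,5,0,0],[-0.4,6,0,0],[-0.4,6,0,0],[-0.4,6,0,0],[-0.4,6,0,0],[-0.4,6,0,0],[-0.4,5,0,0]]]' - 30 >/dev/null;  python3 -m crank '[[[-0.4,4,0,-3.5],[-0.3,2,0,-3.4],[0,0,0,0],[0,0,0,0]]]'
python3 - <<'E'
from h import *
go([.5525,-.2347,.14],8.24)
E
```

```text
clock: 9.78
eef_pos: [0.5682, -0.2253, 0.2663]
tcp_rot: [[0.99, 0.144, -0.002], [0.144, -0.99, 0.002], [-0.001, -0.002, -1.0]]
contact_force: [-0.2, 0.3, 0.0]
opening: 0.389
finger_force: 30.7
shift cm [-1.67  0.73 12.63] turn 0.03 pos [ 0.5682 -0.2253  0.2663] yaw 8.27 F [-0.2  0.3  0. ] t 9.78 open 0.389 ff 30.7
```

```bash
python3 -m crank '[[[-0.8,0.4,2,0],[-0.8,0.35,4,0],[0,0,4,0],[0,0,2.5,0],[0,0,0,0],[0,0,0,0]]]' >/dev/null
cat > m.py <<'E'
from h import *
def meas(name=None):
    c=cam('top')
    W=pts(c);hsv=cv2.cvtColor(c['color'],cv2.COLOR_RGB2HSV).reshape(-1,3)
    if name: save(name,c['color'][150:260,340:470],5)
    P=W.reshape(-1,3);a=np.radians(8.24);d=P[:,:2]-[.5723,-.2318];x=d@[np.cos(a),np.sin(a)];y=d@[-np.sin(a),np.cos(a)]
    for k in(1,0,-1):
        m=(abs(y-k*.075)<.02)&(P[:,2]>.056)&(P[:,2]<.16)&(abs(x)<.09)&(hsv[:,1]<50)&(hsv[:,2]>115)
        print('sleeve',k,m.sum(),'x',np.percentile(x[m],[1,99]).round(4) if m.sum() else None)
        for b in np.arange(-.06,.07,.015):
            q=m&(abs(x-b)<.0075)
            if q.sum()>5:print('   x',round(b,3),'top',np.percentile(P[q,2],90).round(4),'y',((y[q].min()+y[q].max())/2).round(4),q.sum())
    go([.5525,-.2347,.085],8.24)
E
python3 -c "from m import *;meas('r1.png')"
```

```text
sleeve 1 413 x [-0.0486  0.0579]
   x -0.045 top 0.077 y 0.0752 50
   x -0.03 top 0.0795 y 0.076 56
   x -0.015 top 0.0778 y 0.0756 57
   x 0.0 top 0.0781 y 0.076 57
   x 0.015 top 0.0781 y 0.0757 57
   x 0.03 top 0.0778 y 0.0758 56
   x 0.045 top 0.0776 y 0.076 56
   x 0.06 top 0.0789 y 0.0759 24
sleeve 0 157 x [-0.048   0.0533]
   x -0.045 top 0.1596 y -0.0012 9
   x 0.015 top 0.1583 y 0.0028 29
   x 0.03 top 0.1534 y -0.0024 58
   x 0.045 top 0.1438 y -0.0018 52
sleeve -1 6 x [0.0415 0.0517]
   x 0.045 top 0.0686 y -0.0589 6
shift cm [-0.23 -0.21  5.86] turn 0.05 pos [ 0.5549 -0.2364  0.1436] yaw 8.29 F [ 0.5 -0.4 -0.9] t 10.57 open 0.393 ff 30.7
```

View pics/r1.png

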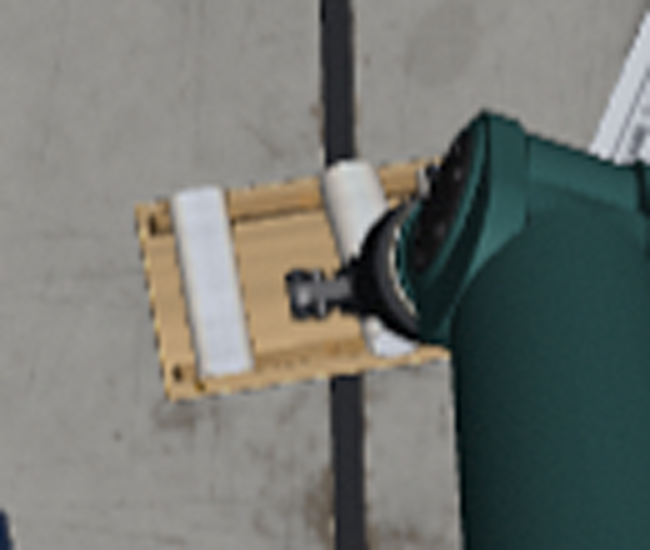

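The held sleeve, partly hidden by the wrist at (385,270), sits over the middle notches. The left neighbour is at (210,280) and undisturbed. X is already right; I correct 2 mm in y and lower, gripping lightly so the sleeve can pivot level.

```bash
python3 -m crank '[[[0,-0.2,2,0],[0,0,2,0],[0,0,1,0],[0,0,0.5,0],[0,0,0,0]]]' - 30; python3 -m crank '[[[0,0,0.5,0],[0,0,0.5,0],[0,0,0.5,0],[0,0,0,0]]]' - 20
```

```text
clock: 11.2
eef_pos: [0.5537, -0.235, 0.0877]
tcp_rot: [[0.99, 0.143, 0.001], [0.143, -0.99, -0.0], [0.001, 0.0, -1.0]]
contact_force: [0.4, -0.6, -0.9]
opening: 0.392
finger_force: 30.7
clock: 11.7
eef_pos: [0.5503, -0.2351, 0.0718]
tcp_rot: [[0.99, 0.142, -0.005], [0.142, -0.99, 0.001], [-0.005, -0.002, -1.0]]
contact_force: [-4.7, -0.5, 2.0]
opening: 0.39
finger_force: 30.3
```

```bash
python3 -m crank '[[[0,0,0.4,0],[0,0,0.4,0],[0,0,0,0]]]' 2.5 20; python3 -m crank '[[[0,0,0.4,0],[0,0,0.4,0],[0,0,0,0]]]'; python3 -c "from m import *;meas()"
```

```text
clock: 12.08
eef_pos: [0.5469, -0.2356, 0.0635]
tcp_rot: [[0.99, 0.141, -0.012], [0.141, -0.99, 0.001], [-0.011, -0.003, -1.0]]
contact_force: [-10.6, -0.9, 7.0]
opening: 0.393
finger_force: 29.9
clock: 12.45
eef_pos: [0.5444, -0.2359, 0.055]
tcp_rot: [[0.99, 0.14, -0.016], [0.14, -0.99, 0.002], [-0.016, -0.004, -1.0]]
contact_force: [-12.4, -1.6, 6.1]
opening: 0.393
finger_force: 29.4
sleeve 1 418 x [-0.0486  0.0577]
   x -0.045 top 0.0785 y 0.0751 50
   x -0.03 top 0.0785 y 0.0742 60
   x -0.015 top 0.0787 y 0.0748 57
   x 0.0 top 0.078 y 0.0761 57
   x 0.015 top 0.0796 y 0.0757 56
   x 0.03 top 0.0776 y 0.076 57
   x 0.045 top 0.0787 y 0.0762 57
   x 0.06 top 0.0785 y 0.0757 24
sleeve 0 196 x [-0.0654  0.0463]
   x -0.06 top 0.0928 y 0.0012 35
   x -0.045 top 0.0902 y 0.0105 12
   x 0.0 top 0.0814 y 0.0109 16
   x 0.015 top 0.0802 y 0.0007 45
   x 0.03 top 0.0777 y -0.0003 55
   x 0.045 top 0.0738 y -0.0009 33
sleeve -1 7 x [0.0458 0.0523]
   x 0.045 top 0.0777 y -0.0854 7
shift cm [ 0.77 -0.02 -3.01] turn -0.2 pos [ 0.5444 -0.2359  0.055 ] yaw 8.04 F [-12.3  -2.    6.2] t 12.5 open 0.39 ff 29.4
```

The lowered end caught the far rail's inner face (Fx -12 N), though the sleeve has mostly levelled. I back up, remeasure, and go in further +x.

```bash
python3 -m crank '[[[0,0,-1.5,0],[0,0,-2,0],[0,0,-1,0],[0,0,0,0],[0,0,0,0]]]' - 30; python3 -c "from m import *;meas()"
```

```text
clock: 13.12
eef_pos: [0.5532, -0.2346, 0.1008]
tcp_rot: [[0.99, 0.143, -0.0], [0.143, -0.99, 0.0], [-0.0, -0.0, -1.0]]
contact_force: [-0.1, 0.0, -0.6]
opening: 0.388
finger_force: 30.2
sleeve 1 412 x [-0.0487  0.0577]
   x -0.045 top 0.0775 y 0.0754 50
   x -0.03 top 0.079 y 0.0754 56
   x -0.015 top 0.0792 y 0.0761 58
   x 0.0 top 0.0783 y 0.0757 56
   x 0.015 top 0.0775 y 0.0753 56
   x 0.03 top 0.0782 y 0.0759 56
   x 0.045 top 0.0779 y 0.0764 57
   x 0.06 top 0.0789 y 0.0759 23
sleeve 0 208 x [-0.0563  0.0553]
   x -0.06 top 0.1164 y -0.0 14
   x -0.045 top 0.1412 y 0.0021 31
   x 0.0 top 0.126 y 0.0117 6
   x 0.015 top 0.1272 y 0.0068 29
   x 0.03 top 0.124 y -0.0005 55
   x 0.045 top 0.122 y 0.0004 60
   x 0.06 top 0.1175 y 0.0021 13
sleeve -1 0 x None
shift cm [-0.05  0.    1.57] turn -0.0 pos [ 0.553  -0.2346  0.1007] yaw 8.24 F [-0.4  0.1 -0.7] t 13.18 open 0.394 ff 30.2
```

```bash
python3 -m crank '[[[0.3,0,2,0],[0,0,1.5,0],[0,0,0.5,0],[0,0,0.3,0],[0,0,0,0]]]' - 20; python3 -m crank '[[[0,0,0.3,0],[0,0,0.3,0],[0,0,0,0]]]'; python3 -c "from m import *;meas()"
```

```text
clock: 13.8
eef_pos: [0.5549, -0.2339, 0.0581]
tcp_rot: [[0.99, 0.143, -0.003], [0.143, -0.99, 0.001], [-0.002, -0.001, -1.0]]
contact_force: [-2.7, 2.0, 1.7]
opening: 0.388
finger_force: 30.4
clock: 14.18
eef_pos: [0.5562, -0.2341, 0.0522]
tcp_rot: [[0.99, 0.144, -0.0], [0.144, -0.99, 0.0], [-0.0, -0.0, -1.0]]
contact_force: [-2.8, 2.5, 4.1]
opening: 0.391
finger_force: 30.8
sleeve 1 416 x [-0.0487  0.057 ]
   x -0.045 top 0.0784 y 0.0752 50
   x -0.03 top 0.0773 y 0.0759 56
   x -0.015 top 0.0785 y 0.0741 62
   x 0.0 top 0.0774 y 0.076 57
   x 0.015 top 0.0779 y 0.0761 56
   x 0.03 top 0.0784 y 0.0757 57
   x 0.045 top 0.0778 y 0.0756 55
   x 0.06 top 0.0783 y 0.0762 23
sleeve 0 190 x [-0.0524  0.0582]
   x -0.045 top 0.0898 y 0.0047 31
   x 0.015 top 0.0817 y 0.008 23
   x 0.03 top 0.0815 y 0.0014 52
   x 0.045 top 0.0788 y 0.0008 55
   x 0.06 top 0.0788 y 0.0003 22
sleeve -1 0 x None
shift cm [-0.37  0.   -3.27] turn 0.01 pos [ 0.5562 -0.2341  0.0523] yaw 8.25 F [-3.5  3.3  4.1] t 14.22 open 0.39 ff 30.8
```

Now it seats in the far notch. I continue down until it is level.

```bash
python3 -m crank '[[[0,-0.1,0.3,0],[0,0,0.3,0],[0,0,0.2,0],[0,0,0,0]]]';python3 -c "from m import *;meas()" | sed -n '10,20p'
```

```text
clock: 14.72
eef_pos: [0.5557, -0.2338, 0.044]
tcp_rot: [[0.99, 0.143, -0.001], [0.143, -0.99, -0.0], [-0.001, 0.0, -1.0]]
contact_force: [-4.8, 0.9, 3.0]
opening: 0.39
finger_force: 30.6
sleeve 0 184 x [-0.0516  0.0559]
   x -0.045 top 0.0788 y 0.0049 30
   x 0.015 top 0.0764 y 0.0099 23
   x 0.03 top 0.0782 y 0.0017 53
   x 0.045 top 0.0779 y 0.0013 56
   x 0.06 top 0.0778 y 0.0004 15
sleeve -1 4 x [0.0516 0.0528]
shift cm [-0.34  0.05 -4.09] turn -0.04 pos [ 0.5557 -0.2338  0.0441] yaw 8.2 F [-3.4  1.7  3.2] t 14.78 open 0.391 ff 30.5
```

```bash
python3 -m crank '[[[0,0,0.1,0],[0,0,0,0]]]'; python3 -m crank '[[[0,0,0,0],[0,0,0,0],[0,0,0,0],[0,0,0,0]]]' 4.8; python3 -m crank '[[[0,0,-2,0],[0,0,-3,0],[0,0,-5,0],[0,0,-5,0],[-5,0,-2,0],[-5,0,0,0],[-5,0,0,0],[0,0,0,0]]]'
python3 - <<'E'
from m import *
meas('r2.png')
W=pts(dict(np.load('/tmp/top.npz')));P=W.reshape(-1,3);a=np.radians(8.24);d=P[:,:2]-[.5723,-.2318];x=d@[np.cos(a),np.sin(a)];y=d@[-np.sin(a),np.cos(a)]
q=(P[:,2]>.046)&(P[:,2]<.054)&(abs(y)<.056)&(abs(y)>.018)
for s in(1,-1):
  t=x[q&(s*x>.03)&(s*x<.07)];print('rail',len(t),np.median(t).round(4),np.percentile(t,[3,97]).round(4))
q=(P[:,2]>.006)&(P[:,2]<.014)&(abs(y)<.12);print('board',np.percentile(x[q&(abs(x)<.07)],[.5,99.5]).round(4))
E
```

```text
clock: 15.02
eef_pos: [0.5559, -0.2337, 0.0437]
tcp_rot: [[0.99, 0.143, -0.0], [0.143, -0.99, -0.0], [-0.0, 0.0, -1.0]]
contact_force: [-6.2, 1.8, 6.7]
opening: 0.394
finger_force: 30.8
clock: 15.52
eef_pos: [0.5565, -0.2336, 0.0432]
tcp_rot: [[0.99, 0.143, 0.001], [0.143, -0.99, -0.0], [0.001, 0.0, -1.0]]
contact_force: [-0.6, 0.3, -0.6]
opening: 0.564
finger_force: 0.0
clock: 16.52
eef_pos: [0.4025, -0.2555, 0.2142]
tcp_rot: [[0.99, 0.138, -0.003], [0.138, -0.99, 0.0], [-0.003, -0.001, -1.0]]
contact_force: [0.8, 0.4, -0.1]
opening: 0.56
finger_force: 0.0
sleeve 1 411 x [-0.0487  0.0576]
   x -0.045 top 0.078 y 0.0755 50
   x -0.03 top 0.0773 y 0.0762 56
   x -0.015 top 0.0787 y 0.0757 56
   x 0.0 top 0.0784 y 0.076 57
   x 0.015 top 0.0789 y 0.0758 55
   x 0.03 top 0.0783 y 0.0756 56
   x 0.045 top 0.0784 y 0.0763 57
   x 0.06 top 0.0781 y 0.076 24
sleeve 0 405 x [-0.0508  0.0556]
   x -0.045 top 0.0789 y 0.0002 56
   x -0.03 top 0.0779 y 0.0005 56
   x -0.015 top 0.0783 y 0.0006 55
   x 0.0 top 0.0789 y 0.0015 56
   x 0.015 top 0.0785 y 0.0015 57
   x 0.03 top 0.0782 y 0.0014 54
   x 0.045 top 0.0783 y 0.0005 56
   x 0.06 top 0.0772 y 0.0003 15
sleeve -1 410 x [-0.055   0.0522]
   x -0.06 top 0.0763 y -0.0729 14
   x -0.045 top 0.0773 y -0.0743 57
   x -0.03 top 0.0778 y -0.0748 55
   x -0.015 top 0.0778 y -0.0737 56
   x 0.0 top 0.0786 y -0.0744 57
   x 0.015 top 0.0786 y -0.074 56
   x 0.03 top 0.0787 y -0.0744 56
   x 0.045 top 0.0774 y -0.0742 57
shift cm [ 1.479e+01 -1.000e-02  1.296e+01] turn -0.18 pos [ 0.4059 -0.2554  0.2145] yaw 8.06 F [0.8 0.6 0.3] t 16.57 open 0.563 ff 0.0
rail 76 0.0462 [0.0413 0.0512]
rail 75 -0.0455 [-0.0504 -0.0409]
board [-0.0613  0.0618]
```

View pics/r2.png

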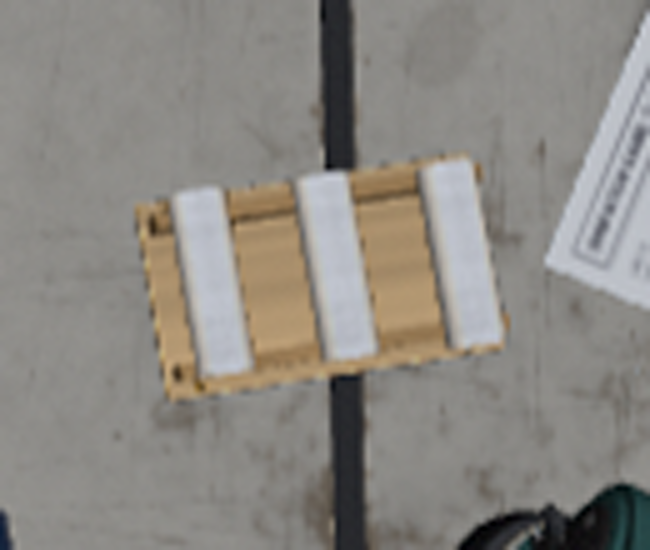

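The picture shows the sleeve seated at (337,265), level between its neighbours at (212,280) and (462,252). The neighbours have not moved. It is centred within about 2 mm, and the gripper is clear.

```bash
python3 -c "from workcell import *;print(hand_in())"
```

```text
the job is handed in; nothing more can be done
None
```

The sleeve is in the rack's middle notches, level and centred to within about 2 mm; I pressed the thumb pad fully down first, the neighbouring sleeves did not move, nothing came near the oil bottle, and the job was handed in at about 17 s. On the first lowering try the sleeve's low end caught a rail, so I raised it and re-seated it.

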